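# Unclamp a stack of violin-maker's wood blanks and lay each in its own tray

## Task

Lift the spring-loaded hold-down finger off the stack of wood blanks and swing it back past upright so that it stays open, before you move any blank. Then take the stack apart from the top and lay each of the four blanks flat and centred in the wooden tray whose recess has its shape and size: the round one in the round recess, the square one in the square recess, the round-ended one in the shorter oblong recess and the long board in the longest. Set them down rather than dropping them, let go of them all and leave the finger open.

Things in the scene. Friction and masses are not known exactly. Their poses are not given: they have to be found in the camera images.
- hold_finger (a joint): Angle of the steel hold-down finger (bar 7 mm wide, 8 mm thick) about its level hinge (rad): about 0 pressing on the stack, 1.57 upright, 2.3 at its open stop. Spring and weight press with about 1 N; lifting takes 2 to 3 N at the knob. Let go below about 1.5 it falls shut; beyond 1.6 stiff friction keeps it. A cork foot 73 mm from the hinge presses the nearer small blank.
- finger_knob (a point): Centre of the black knob at the finger's tip: cylinder 18 mm in diameter, 24 mm long, level; pinch it across its end faces. Site y lies along knob and hinge; x points along the finger to the hinge, 110 mm away; z is up when closed. Closed, it is 85 mm above the table, 21 mm above the small blanks, on the robot's side of the hinge; opening swings it up and over the hinge, away from the robot.
- long_blank: Bottom of the stack: plain wooden board 120 x 56 x 20 mm (x, y, z), on the fixed 6 mm thick holding board, lengthwise along the finger. Origin at the centre of its underside, z up. About 90 g. The hinge stands 95 mm from its centre, between two steel cheeks 98 mm tall (20 mm along the finger, 28 mm across).
- rounded_blank: Second in the stack, on the long board: plain wooden block 90 x 46 x 18 mm (x, y, z) with one (+x) end fully rounded, 23 mm radius. Origin at the centre of its underside, midway along the 90 mm. About 45 g.
- square_blank: One of two small blanks side by side on top of the rounded block (22 mm either side of its middle, along its length, either way round): plain wooden square 38 x 38 x 20 mm. Origin at the centre of its underside. About 20 g.
- round_blank: The other small blank on top: plain wooden disc 34 mm in diameter, 20 mm tall, standing flat. Origin at the centre of its underside. About 16 g.
- long_tray: Fixed brown wooden tray, 148 x 84 x 10 mm, with one rectangular grey-lined recess 136 x 72 mm (x, y), 5 mm deep: for the long board. Origin at the centre of its underside; the recess is central, its floor 5 mm and its rim 10 mm above the table.
- rounded_tray: Fixed brown wooden tray, 118 x 74 x 10 mm, with one rectangular grey-lined recess 106 x 62 mm (x, y), 5 mm deep: for the round-ended block, either way round. Origin and heights as the long tray.
- square_tray: Fixed brown wooden tray, 68 x 68 x 10 mm, with one square grey-lined recess 54 x 54 mm, 5 mm deep: for the square blank. Origin and heights as the long tray.
- round_tray: Fixed brown wooden tray, 66 x 66 x 10 mm, with one round grey-lined recess 50 mm in diameter, 5 mm deep: for the round blank. Origin and heights as the long tray.
Things that resemble listed ones, but are neither listed nor needed, are in the scene too. What is shaped like the rounded_blank but purple or red is not meant. Leave any red look-alike of the round_blank alone.

How it is judged:
By the outcome, as a careful person would: the job done as asked, in the order asked, and still so for the second after the job is handed in, with the robot touching nothing.
It also fails if it takes over 131 s, if anything falls off the work surface, if the arm or the gripper's body presses on something with over 40 N, if the wrist force passes 120 N, or if a joint passes its speed limit or range.

## Robot

A 6-joint arm with a two-finger parallel gripper is mounted at the origin on the work surface. World frame = base frame: x ahead of the robot, y to its left, z up, the work surface at z = 0. Lengths are in m, angles in rad, forces in N, time in s.
With the tool pointing down it reaches from about 0.35 to 0.775 m from the base axis. Payload 5.5 kg.
Tool frame: the origin (TCP) lies at the very end of the fingers, on their centre line; the grasp point (between the pads) lies 19 mm behind it; z points along the fingers, y is the line along which they close (so a half turn about z gives the same grasp; the last joint's range is limited). The gripper opens to 85 mm and grips with 20 to 120 N. Pads are 22 mm wide; open, the fingers measure 114 mm over their backs; the gripper's body (76 mm by 85 mm) begins 54 mm behind the grasp point. The pads swing forward as they close: fully open they stand 13 mm farther back than shut.
Start: joints at [-1.357, 0.313, 0.046, 1.304, 0, 1.431], TCP at [0.199, -0.539, 0.231] pointing down, gripper open.
Joint ranges: [-2.76, 2.76], [-0.86, 1.69], [-1.03, 1.26], [-2.2, 2.34], [-1.47, 1.5], [-3.14, 3.14]. Speed limits (rad/s): [2.57, 2.57, 3.14, 3.14, 3.14, 3.14].

## Interface

Orientations are given as a unit quaternion [w, x, y, z].
In Python, from workcell import get_state, read_camera, hand_in gives the robot as it stands.
- The arm moves only by the tool send_rows, never from a script. Its argument "increments" is a list of rows, each an object of numbers: "dx", "dy", "dz": the shift along the world's x, y, z in units of 25 mm (1.0 is 25 mm); "roll": the turn about the world's z in units of 8 degrees (1.0 is 8 degrees); "claw": the opening, from -1 (shut) to 1 (fully open). In form: [{"dx": .., "dy": .., "dz": .., "roll": .., "claw": ..}, ...]. A call has exactly 5 rows; each row is the pose to reach, as a shift and turn from the pose commanded when the call began; what a row does not reach only later rows make up. A row lasts 1/8 s, in which the tool goes at most 62.5 mm and 10.7 degrees, less where a joint would pass 70% of its speed; a pose out of reach is approached as far as the arm can. A call with a gripper value outside its range is refused whole. The fingers move at their own pace and stop on an object; "grip_force" is the grip in N (left out, the last holds). Time passes only in rows, so rows that repeat a pose let the fingers close, or fill a call up. It gives the time, the measured TCP pose, the force, the opening and the grip force at its end, in the units of the state.
- get_state(): the state, without advancing time (a new reading comes with each control period).
- read_camera(name): name is "scene" or "side" or "wrist"; returns a dict with "image" (400x640x3 uint8, blue, green, red), "fx", "fy", "cx", "cy" (pixels), "world_to_cam" (4x4, takes a point from world to camera coordinates). Camera axes: x right, y up, looking along -z (the intrinsics and any distortion apply to the point x, -y, -z); pixel columns grow to the right and rows downward; lengths in m; the calibration is good to about 2 mm. The wrist camera is an equidistant fisheye: a pixel r from the principal point sees the ray r / f radians off the axis. A picture is of the moment at which its call begins. There is no depth.
- hand_in(): hands the job in; it is judged then, once.
The state is a dict: "clock": time; "joint_pos": joint angles; "qvel": joint speeds; "tau": joint torques, N m; "tcp_pos": TCP position; "orientation": TCP orientation; "wrist_force": force on the tool from outside, world axes, zero at the start; "ft_torque": the same for the moment, N m; "finger_gap": finger opening in m; "grip_force": force on a finger pad.
Only numpy, scipy, OpenCV 4.12 (cv2) and the standard library are available. Lean on these libraries where they do the work, as an engineer would, in place of code of your own. Each camera call takes 0.05 s, during which the arm holds its last target. There are 200 camera calls.

## Working session

There is one attempt and no reset: what is moved stays moved. The work goes in short steps, Python scripts to look and compute and a tool call to move; the robot and the scene stay as the last step left them, time stands still between calls to the robot, and variables do not carry over. Pictures are saved under pics/ and viewed, at most 15 in all, crops included, and the job is handed in when it is done.

Besides the shell and the picture viewer there is one more tool, called after "Call:" in YAML: its name, and indented under it one key for each argument. send_rows: Moves the arm, as the interface text tells. Its arguments: {"type":"object","properties":{"increments":{"type":"array","items":{"type":"object","properties":{"dx":{"type":"number"},"dy":{"type":"number"},"dz":{"type":"number"},"roll":{"type":"number"},"claw":{"type":"number"}}}},"grip_force":{"type":"number"}},"required":["increments"]}

```bash
mkdir -p pics; cat > h.py <<'E'
import numpy as np, cv2
from workcell import get_state, read_camera, hand_in
def ray(c,u,v):
    """pixel -> origin, direction in world"""
    M=np.array(c["world_to_cam"]);R=M[:3,:3];o=-R.T@M[:3,3]
    a,b=(u-c["cx"])/c["fx"],(v-c["cy"])/c["fy"]
    if c.get("fish"):
        r=np.hypot(a,b); s=np.sin(r)/r if r>1e-9 else 1; d=np.array([a*s,-b*s,-np.cos(r)])
    else: d=np.array([a,-b,-1.])
    return o,R.T@d
def on_z(c,u,v,z):
    o,d=ray(c,u,v); return o+d*(z-o[2])/d[2]
def cross(r1,r2):
    (o1,d1),(o2,d2)=r1,r2
    t=np.linalg.lstsq(np.stack([d1,-d2],1),o2-o1,rcond=None)[0]
    p,q=o1+d1*t[0],o2+d2*t[1]; return (p+q)/2,np.linalg.norm(p-q)
def proj(c,p):
    M=np.array(c["world_to_cam"]);q=M[:3,:3]@p+M[:3,3];x,y,z=q[0],-q[1],-q[2]
    if c.get("fish"):
        r=np.hypot(x,y);t=np.arctan2(r,z);k=t/r if r>1e-9 else 1/z;return c["fx"]*x*k+c["cx"],c["fy"]*y*k+c["cy"]
    return c["fx"]*x/z+c["cx"],c["fy"]*y/z+c["cy"]
def cam(n):
    c=read_camera(n); c["fish"]=n=="wrist"; return c
E
python3 - <<'E'
from h import *
import pickle
for n in("scene","side","wrist"):
    c=cam(n);cv2.imwrite(f"pics/{n}0.png",c["image"]);pickle.dump(c,open(f"{n}0.pkl","wb"));print(n,[k for k in c],c["fx"],c["cx"],c["cy"],ray(c,c["cx"],c["cy"]))
print(get_state())
E
```

```text
scene ['image', 'fx', 'fy', 'cx', 'cy', 'world_to_cam', 'fish'] 388.14376211353704 318.6941752706462 198.59273060934518 (array([0.92331144, 0.31168184, 0.76109611]), array([-0.48875115, -0.37735029, -0.78659333]))
side ['image', 'fx', 'fy', 'cx', 'cy', 'world_to_cam', 'fish'] 395.3378281865687 325.2120878915343 193.62910004173315 (array([ 0.33532406, -0.56176181,  0.58611734]), array([ 0.23266265,  0.722234  , -0.6513418 ]))
wrist ['image', 'fx', 'fy', 'cx', 'cy', 'world_to_cam', 'fish'] 309.70691628693146 316.61766641534683 198.55720182116295 (array([ 0.25947127, -0.51579565,  0.37326188]), array([-0.24468974, -0.08892976, -0.96551459]))
{'clock': 0.15, 'joint_pos': array([-1.35661707e+00,  3.13877952e-01,  4.52714266e-02,  1.30357915e+00,
       -1.67313043e-05,  1.43117909e+00]), 'qvel': array([-0.00073092, -0.0013598 ,  0.00251437, -0.00077023, -0.00062473,
        0.00049757]), 'tau': array([ 2.07105171e-03, -4.81064093e+01,  2.98816395e+01,  1.38468726e-02,
       -1.55420212e-04,  1.09736689e-06]), 'tcp_pos': array([ 0.19911536, -0.53904141,  0.2305981 ]), 'orientation': array([-6.93877571e-04,  9.84394026e-01,  1.75977042e-01, -3.42519164e-05]), 'wrist_force': array([ 0.95136726, -0.7428017 , -0.17894256]), 'ft_torque': array([-0.04773732, -0.02277051,  0.01216742]), 'grip_force': 0.0, 'finger_gap': 0.08543358462170894}
```

View pics/scene0.png

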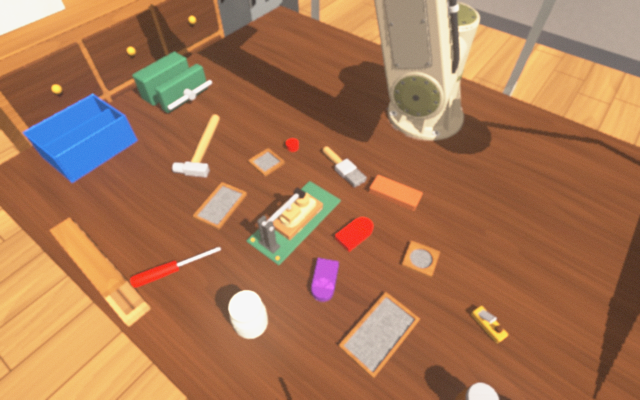

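View pics/side0.png

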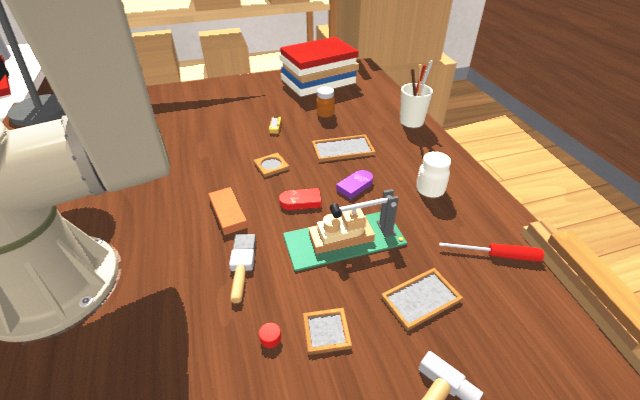

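Scene picture: stack on the green board at about (293,215), knob at (301,197), hinge at (267,232). Trays are long (380,333), rounded (220,205), round (421,258) and square (267,161). Red and purple rounded look-alikes are at (355,233) and (324,279), and a red disc at (292,144). Next I mask the trays and enlarge the stack.

```bash
cat > m0.py <<'E'
from h import *
import pickle
C={n:pickle.load(open(n+"0.pkl","rb")) for n in("scene","side")}
seeds={"long":((380,333),(343,149)),"rounded":((220,205),(422,299)),"square":((267,161),(327,330)),"round":((421,258),(271,164))}
for k,s in seeds.items():
    for n,(u,v) in zip(("scene","side"),s):
        c=C[n];hsv=cv2.cvtColor(c["image"],cv2.COLOR_BGR2HSV)
        m=((hsv[...,1]<70)&(hsv[...,2]>90)).astype(np.uint8)
        m=cv2.morphologyEx(m,cv2.MORPH_CLOSE,np.ones((3,3)))
        _,L=cv2.connectedComponents(m)
        w=L[v-3:v+4,u-3:u+4];l=np.bincount(w[w>0]).argmax()
        ct=max(cv2.findContours((L==l).astype(np.uint8),0,1)[0],key=cv2.contourArea)[:,0]
        P=np.array([on_z(c,a,b,.0065)[:2] for a,b in ct],np.float32)*1000
        r=cv2.minAreaRect(P);print(k,n,np.round(r[0],1),np.round(r[1],1),round(r[2],1))
a=cv2.resize(C["scene"]["image"][165:275,235:355],None,fx=4,fy=4,interpolation=2)
b=cv2.resize(C["side"]["image"][180:275,270:420],None,fx=4,fy=4,interpolation=2)[:, :]
b=b[:, :]
cv2.imwrite("pics/sA.png",a);cv2.imwrite("pics/sB.png",b)
E
python3 m0.py
```

```text
long scene [641.9 245.9] [ 69.4 133.6] 84.9
long side [642.8 246.7] [ 65.2 133.8] 84.9
rounded scene [ 616.4 -230. ] [102.5  57.1] 11.2
rounded side [ 617.6 -229.3] [103.7  59. ] 11.2
square scene [ 440.  -239.8] [46.7 50.3] 82.2
square side [ 441.5 -238.7] [50.7 53.2] 81.6
round scene [447.9 230.5] [42.5 44.6] 38.0
round side [448.6 230.6] [37.4 46.8] 72.5
```

View pics/sA.png

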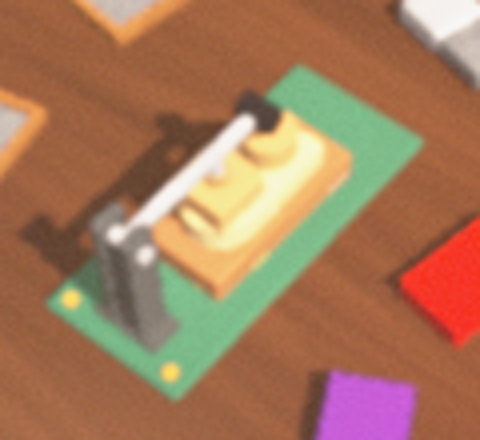

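View pics/sB.png

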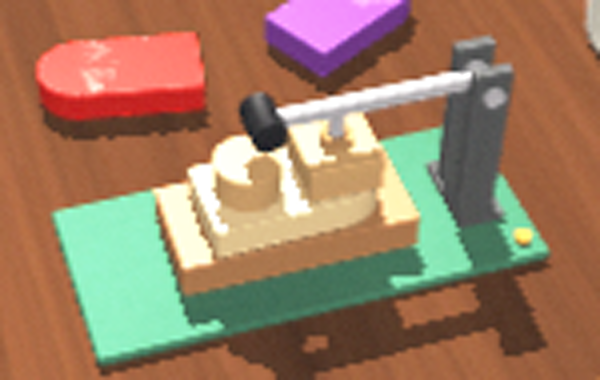

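```bash
cat > m1.py <<'E'
from h import *
import pickle
C={n:pickle.load(open(n+"0.pkl","rb")) for n in("scene","side")}
roi={"scene":(235,165,355,275),"side":(270,180,420,275)}
for n,c in C.items():
    hsv=cv2.cvtColor(c["image"],cv2.COLOR_BGR2HSV);x0,y0,x1,y1=roi[n]
    R=np.zeros(hsv.shape[:2],bool);R[y0:y1,x0:x1]=1
    def pts(m,z):
        cs=[k[:,0] for k in cv2.findContours((m&R).astype(np.uint8),0,1)[0] if cv2.contourArea(k)>15]
        return np.array([on_z(c,a,b,z)[:2] for a,b in np.vstack(cs)],np.float32)*1000
    r=cv2.minAreaRect(pts(cv2.inRange(hsv,(65,80,50),(95,255,255))>0,.006));print(n,"board",np.round(r[0],1),np.round(r[1],1),round(r[2],1))
s,d=C["scene"],C["side"]
for k,a,b in(("knob",(299.3,193),(336,210.3)),("squaretop-left-ish hinge",(267.8,226.3),(391.4,200.9)),("hingemid",(264.3,223.8),(389.3,197.5)),("y",(264.3,223.8),(393.5,204.3))):
    p,e=cross(ray(s,*a),ray(d,*b));print(k,np.round(p*1000,1),round(e*1000,1))
E
python3 m1.py
```

```text
scene board [538.8 -56.1] [ 94.1 222.8] 89.7
side board [536.8 -59.3] [100.9 228.6] 89.5
knob [518.3 -56.9  85.2] 1.7
squaretop-left-ish hinge [628.2 -56.4  79.5] 8.0
hingemid [627.5 -58.8  88.7] 2.8
y [628.  -66.6  79.5] 7.9
```

Finger axis lies along world x. The knob is at (518,-57,85) and the hinge is 110 mm away at x≈628, which matches the given sizes. The disc (side crop, 248,172) is on the robot side and the square (337,160) is near the hinge. Moving over the knob now.

Call:
send_rows:
  increments:
    - {"dx": 0.6,"dy": 0.9,"dz": 0,"roll": 1,"claw": 1}
    - {"dx": 1.2,"dy": 1.9,"dz": 0,"roll": 2,"claw": 1}
    - {"dx": 1.9,"dy": 2.9,"dz": 0,"roll": 3,"claw": 1}
    - {"dx": 2.5,"dy": 3.9,"dz": 0,"roll": 4,"claw": 1}
    - {"dx": 3.2,"dy": 4.8,"dz": 0,"roll": 5,"claw": 1}
  grip_force: 25

```text
clock: 0.78
tcp_pos: [0.2795, -0.4183, 0.2311]
orientation: [-0.0, 0.864, 0.504, 0.0]
wrist_force: [0.0, -0.5, 0.9]
finger_gap: 0.0852
grip_force: 0.0
```

Call:
send_rows:
  increments:
    - {"dx": 0.6,"dy": 0.9,"dz": 0,"roll": 1,"claw": 1}
    - {"dx": 1.2,"dy": 1.9,"dz": 0,"roll": 2,"claw": 1}
    - {"dx": 1.9,"dy": 2.9,"dz": 0,"roll": 3,"claw": 1}
    - {"dx": 2.5,"dy": 3.9,"dz": 0,"roll": 4,"claw": 1}
    - {"dx": 3.2,"dy": 4.8,"dz": 0,"roll": 5,"claw": 1}

```text
clock: 1.4
tcp_pos: [0.3594, -0.2983, 0.2311]
orientation: [-0.0, 0.639, 0.769, 0.0]
wrist_force: [0.5, 0.3, 0.2]
finger_gap: 0.0855
grip_force: 0.0
```

Call:
send_rows:
  increments:
    - {"dx": 0.6,"dy": 0.9,"dz": 0,"roll": 1,"claw": 1}
    - {"dx": 1.2,"dy": 1.9,"dz": 0,"roll": 2,"claw": 1}
    - {"dx": 1.9,"dy": 2.9,"dz": 0,"roll": 3,"claw": 1}
    - {"dx": 2.5,"dy": 3.9,"dz": 0,"roll": 4,"claw": 1}
    - {"dx": 3.2,"dy": 4.8,"dz": 0,"roll": 5,"claw": 1}

```text
clock: 2.02
tcp_pos: [0.4394, -0.1784, 0.2311]
orientation: [-0.0, 0.338, 0.941, 0.0]
wrist_force: [0.1, -0.9, -0.0]
finger_gap: 0.0854
grip_force: 0.0
```

Call:
send_rows:
  increments:
    - {"dx": 0.6,"dy": 0.9,"dz": -0.5,"roll": 1,"claw": 1}
    - {"dx": 1.2,"dy": 1.9,"dz": -1,"roll": 2,"claw": 1}
    - {"dx": 1.9,"dy": 2.9,"dz": -1.5,"roll": 3,"claw": 1}
    - {"dx": 2.5,"dy": 3.9,"dz": -2,"roll": 4,"claw": 1}
    - {"dx": 3.2,"dy": 4.8,"dz": -2.5,"roll": 5,"claw": 1}

```text
clock: 2.65
tcp_pos: [0.5193, -0.0584, 0.1682]
orientation: [-0.0, -0.005, 1.0, 0.0]
wrist_force: [-0.2, 0.3, -0.1]
finger_gap: 0.0853
grip_force: 0.0
```

```bash
python3 - <<'E'
from h import *
c=cam("wrist");s=get_state();print(s["tcp_pos"],s["orientation"],s["joint_pos"])
im=c["image"].copy();cv2.imwrite("pics/w1raw.png",im)
for p in((.518,-.057,.085),(.628,-.057,.098),(.511,-.057,.064),(.555,-.057,.064)):
    u,v=proj(c,np.array(p));print(p,round(u),round(v));cv2.circle(im,(int(u),int(v)),3,(255,0,255),1)
cv2.imwrite("pics/w1.png",im)
E
```

```text
[ 0.52037941 -0.05617315  0.16650624] [-5.14842376e-04 -7.93541630e-03  9.99967626e-01  1.22906206e-03] [-0.26219321  0.24410334 -0.20862174  1.11971955  0.00209421 -0.27806595]
(0.518, -0.057, 0.085) 318 205
(0.628, -0.057, 0.098) 316 331
(0.511, -0.057, 0.064) 318 190
(0.555, -0.057, 0.064) 317 239
```

View pics/w1.png

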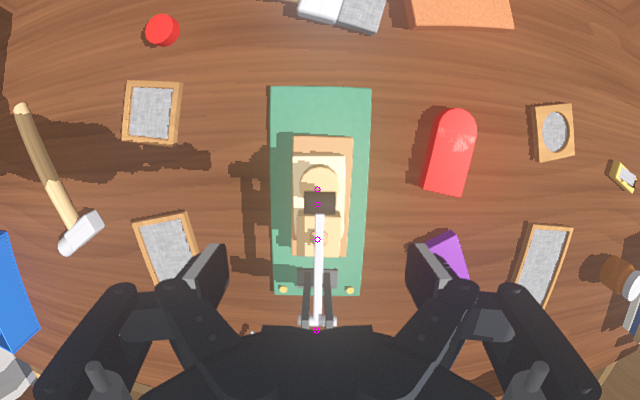

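The wrist picture shows the knob at (319,202), within 1 mm of its predicted position, with the gripper straddling it. Descend and pinch.

Call:
send_rows:
  increments:
    - {"dx": 0,"dy": 0.05,"dz": -1,"claw": 1}
    - {"dx": 0,"dy": 0.05,"dz": -2,"claw": 0.5}
    - {"dx": 0,"dy": 0.05,"dz": -3,"claw": 0}
    - {"dx": 0,"dy": 0.05,"dz": -3.5,"claw": 0}
    - {"dx": 0,"dy": 0.05,"dz": -3.8,"claw": 0}

```text
schema error: expected keys dx, dy, dz, roll, claw
```

Call:
send_rows:
  increments:
    - {"claw": -1}
    - {"claw": -1}
    - {"claw": -1}
    - {"claw": -1}
    - {"claw": -1}
  grip_force: 30

```text
schema error: expected keys dx, dy, dz, roll, claw
```

Call:
send_rows:
  increments:
    - {"dx": 0,"dy": 0.05,"dz": -1,"roll": 0,"claw": 1}
    - {"dx": 0,"dy": 0.05,"dz": -2,"roll": 0,"claw": 0.5}
    - {"dx": 0,"dy": 0.05,"dz": -3,"roll": 0,"claw": 0}
    - {"dx": 0,"dy": 0.05,"dz": -3.5,"roll": 0,"claw": 0}
    - {"dx": 0,"dy": 0.05,"dz": -3.8,"roll": 0,"claw": 0}

```text
clock: 3.32
tcp_pos: [0.519, -0.0583, 0.0734]
orientation: [-0.0, -0.002, 1.0, 0.0]
wrist_force: [0.8, -0.6, 0.5]
finger_gap: 0.0429
grip_force: 0.0
```

Call:
send_rows:
  increments:
    - {"dx": 0,"dy": 0,"dz": 0,"roll": 0,"claw": -1}
    - {"dx": 0,"dy": 0,"dz": 0,"roll": 0,"claw": -1}
    - {"dx": 0,"dy": 0,"dz": 0,"roll": 0,"claw": -1}
    - {"dx": 0,"dy": 0,"dz": 0,"roll": 0,"claw": -1}
    - {"dx": 0,"dy": 0,"dz": 0,"roll": 0,"claw": -1}
  grip_force: 30

```text
clock: 3.95
tcp_pos: [0.519, -0.0565, 0.0742]
orientation: [0.0, -0.003, 1.0, 0.002]
wrist_force: [0.4, 5.8, -2.9]
finger_gap: 0.0231
grip_force: 31.8
```

Knob gripped (gap 23 mm). Swing along the arc.

Call:
send_rows:
  increments:
    - {"dx": 0.09,"dy": 0,"dz": 0.87,"roll": 0,"claw": -1}
    - {"dx": 0.35,"dy": 0,"dz": 1.71,"roll": 0,"claw": -1}
    - {"dx": 0.77,"dy": 0,"dz": 2.48,"roll": 0,"claw": -1}
    - {"dx": 1.33,"dy": 0,"dz": 3.16,"roll": 0,"claw": -1}
    - {"dx": 2.02,"dy": 0,"dz": 3.7,"roll": 0,"claw": -1}

```text
clock: 4.58
tcp_pos: [0.5689, -0.0567, 0.1666]
orientation: [-0.001, -0.003, 1.0, 0.001]
wrist_force: [0.6, 3.0, -9.8]
finger_gap: 0.0232
grip_force: 29.8
```

Call:
send_rows:
  increments:
    - {"dx": 0.78,"dy": 0,"dz": 0.38,"roll": 0,"claw": -1}
    - {"dx": 1.63,"dy": 0,"dz": 0.6,"roll": 0,"claw": -1}
    - {"dx": 2.5,"dy": 0,"dz": 0.67,"roll": 0,"claw": -1}
    - {"dx": 3.38,"dy": 0,"dz": 0.55,"roll": 0,"claw": -1}
    - {"dx": 4.2,"dy": 0,"dz": 0.28,"roll": 0,"claw": -1}

```text
clock: 5.2
tcp_pos: [0.6754, -0.0575, 0.1753]
orientation: [0.001, -0.003, 1.0, 0.0]
wrist_force: [-3.3, 2.2, 2.2]
finger_gap: 0.0228
grip_force: 29.3
```

Call:
send_rows:
  increments:
    - {"dx": 0.2,"dy": 0,"dz": -0.1,"roll": 0,"claw": -1}
    - {"dx": 0.4,"dy": 0,"dz": -0.22,"roll": 0,"claw": -1}
    - {"dx": 0.4,"dy": 0,"dz": -0.22,"roll": 0,"claw": -1}
    - {"dx": 0.4,"dy": 0,"dz": -0.22,"roll": 0,"claw": -1}
    - {"dx": 0.4,"dy": 0,"dz": -0.22,"roll": 0,"claw": -1}

```text
clock: 5.82
tcp_pos: [0.686, -0.0576, 0.1701]
orientation: [0.002, -0.003, 1.0, 0.0]
wrist_force: [2.0, 3.1, 4.7]
finger_gap: 0.0235
grip_force: 29.2
```

```bash
python3 - <<'E'
from h import *
c=cam("side");cv2.imwrite("pics/s2.png",cv2.resize(c["image"][100:300,220:480],None,fx=2.5,fy=2.5))
s=get_state();print(s["tcp_pos"],s["wrist_force"],s["finger_gap"],s["clock"])
E
```

```text
[ 0.68599971 -0.0575984   0.1701282 ] [1.67070708 3.4751267  6.15642117] 0.023134844143986616 5.875
```

View pics/s2.png

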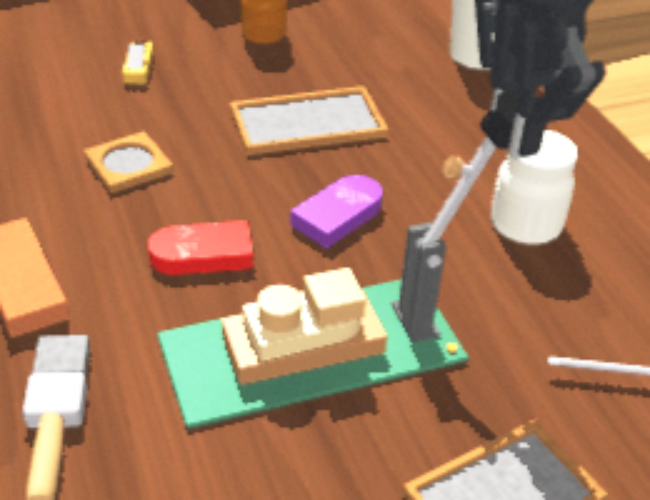

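The finger leans about 2.1 rad, past upright, and the square (335,295) and disc (280,305) are free. Release, rise, and move back over the stack.

Call:
send_rows:
  increments:
    - {"dx": 0,"dy": 0,"dz": 0,"roll": 0,"claw": -0.1}
    - {"dx": 0,"dy": 0,"dz": 0,"roll": 0,"claw": -0.1}
    - {"dx": 0,"dy": 0,"dz": 0.6,"roll": 0,"claw": -0.1}
    - {"dx": 0,"dy": 0,"dz": 1.6,"roll": 0,"claw": -0.1}
    - {"dx": 0,"dy": 0,"dz": 2.6,"roll": 0,"claw": -0.1}

```text
clock: 6.5
tcp_pos: [0.6846, -0.0584, 0.2344]
orientation: [0.0, -0.002, 1.0, -0.0]
wrist_force: [0.3, -1.0, 0.5]
finger_gap: 0.0387
grip_force: 0.0
```

Call:
send_rows:
  increments:
    - {"dx": -1.5,"dy": 0,"dz": 0,"roll": 0,"claw": 0}
    - {"dx": -3,"dy": 0,"dz": 0,"roll": 0,"claw": 0.3}
    - {"dx": -4.5,"dy": 0,"dz": -0.5,"roll": 0,"claw": 1}
    - {"dx": -6,"dy": 0,"dz": -1.5,"roll": 0,"claw": 1}
    - {"dx": -7,"dy": 0,"dz": -2.4,"roll": 0,"claw": 1}

```text
clock: 7.12
tcp_pos: [0.5084, -0.0583, 0.1734]
orientation: [0.001, -0.002, 1.0, -0.0]
wrist_force: [0.2, 0.1, 0.2]
finger_gap: 0.0855
grip_force: 0.0
```

Call:
send_rows:
  increments:
    - {"dx": 0,"dy": 0,"dz": 0,"roll": 0,"claw": 1}
    - {"dx": 0,"dy": 0,"dz": 0,"roll": 0,"claw": 1}
    - {"dx": 0,"dy": 0,"dz": 0,"roll": 0,"claw": 1}
    - {"dx": 0,"dy": 0,"dz": 0,"roll": 0,"claw": 1}
    - {"dx": 0,"dy": 0,"dz": 0,"roll": 0,"claw": 1}

```text
clock: 7.75
tcp_pos: [0.5103, -0.0582, 0.173]
orientation: [0.0, -0.002, 1.0, -0.0]
wrist_force: [-0.9, 0.6, -0.9]
finger_gap: 0.0855
grip_force: 0.0
```

```bash
python3 - <<'E'
from h import *
import pickle
c=cam("wrist");s=get_state();pickle.dump(c,open("w3.pkl","wb"));print(s["tcp_pos"],s["orientation"])
u,v=map(int,proj(c,np.array([.533,-.057,.05])));print(u,v)
im=c["image"];x,y=max(u-70,0),max(v-90,0)
cv2.imwrite("pics/w3.png",cv2.resize(im[y:y+180,x:x+140],None,fx=3.3,fy=3.3,interpolation=2));print(x,y)
E
```

```text
[ 0.51007969 -0.05821607  0.17288348] [ 7.47898916e-05 -2.42536782e-03  9.99997056e-01  1.71663672e-05]
317 217
247 127
```

View pics/w3.png

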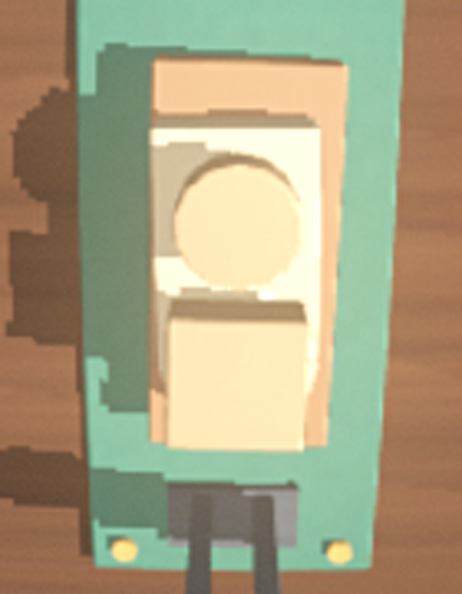

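```bash
python3 - <<'E'
from h import *
import pickle
c=pickle.load(open("w3.pkl","rb"))
f=lambda a,b,z:np.round(1000*on_z(c,247+a/3.3,127+b/3.3,z),1)
print("disc",f(238,225,.064),"l/r",f(176,222,.064),f(299,222,.064))
for p in((168,318),(305,318),(303,450),(168,448)):print("sq",f(*p,.064))
for p in((150,128),(320,128)):print("rnd",f(*p,.044))
for p in((152,60),(348,66),(328,447)):print("long",f(*p,.026))
E
```

```text
disc [508.1 -55.6  64. ] l/r [507.4 -71.4  64. ] [507.2 -40.1  64. ]
sq [533.3 -73.7  64. ]
sq [533.1 -37.9  64. ]
sq [571.9 -37.2  64. ]
sq [571.4 -74.4  64. ]
rnd [486.4 -79.3  44. ]
rnd [486.1 -33.5  44. ]
long [469.6 -80.   26. ]
long [470.9 -24.2  26. ]
long [590.4 -26.2  26. ]
```

Disc is at (508,-56) and square at (552.5,-56). The rounded blank's centre is x≈531 and the long board's x≈530, all consistent with the given sizes. Take the disc.

Call:
send_rows:
  increments:
    - {"dx": -0.06,"dy": 0.1,"dz": -1.2,"roll": 0,"claw": 1}
    - {"dx": -0.06,"dy": 0.1,"dz": -2.4,"roll": 0,"claw": 0.6}
    - {"dx": -0.06,"dy": 0.1,"dz": -3.6,"roll": 0,"claw": 0.4}
    - {"dx": -0.06,"dy": 0.1,"dz": -4.5,"roll": 0,"claw": 0.4}
    - {"dx": -0.06,"dy": 0.1,"dz": -5,"roll": 0,"claw": 0.4}

```text
clock: 8.43
tcp_pos: [0.5076, -0.0555, 0.0466]
orientation: [-0.001, -0.002, 1.0, 0.0]
wrist_force: [0.0, -0.5, 0.2]
finger_gap: 0.0595
grip_force: 0.0
```

Call:
send_rows:
  increments:
    - {"dx": 0,"dy": 0,"dz": 0,"roll": 0,"claw": 0}
    - {"dx": 0,"dy": 0,"dz": 0,"roll": 0,"claw": -0.2}
    - {"dx": 0,"dy": 0,"dz": 0,"roll": 0,"claw": -0.5}
    - {"dx": 0,"dy": 0,"dz": 0,"roll": 0,"claw": -0.5}
    - {"dx": 0,"dy": 0,"dz": 0,"roll": 0,"claw": -0.5}
  grip_force: 25

```text
clock: 9.05
tcp_pos: [0.5091, -0.0559, 0.0488]
orientation: [0.001, -0.002, 1.0, -0.0]
wrist_force: [-1.5, -0.3, 6.8]
finger_gap: 0.0328
grip_force: 25.3
```

Call:
send_rows:
  increments:
    - {"dx": 0,"dy": 0,"dz": 0.2,"roll": 0,"claw": -0.5}
    - {"dx": 0,"dy": 0,"dz": 0.8,"roll": 0,"claw": -0.5}
    - {"dx": 0,"dy": 0,"dz": 1.5,"roll": 0,"claw": -0.5}
    - {"dx": 0,"dy": 0,"dz": 2.2,"roll": 0,"claw": -0.5}
    - {"dx": 0,"dy": 0,"dz": 2.2,"roll": 0,"claw": -0.5}

```text
clock: 9.68
tcp_pos: [0.5095, -0.056, 0.1047]
orientation: [0.002, -0.002, 1.0, -0.0]
wrist_force: [0.7, -0.2, -0.4]
finger_gap: 0.033
grip_force: 24.9
```

Call:
send_rows:
  increments:
    - {"dx": -0.2,"dy": 1,"dz": 0,"roll": 0,"claw": -0.5}
    - {"dx": -0.5,"dy": 2.2,"dz": 0,"roll": 0,"claw": -0.5}
    - {"dx": -0.8,"dy": 3.5,"dz": 0,"roll": 0,"claw": -0.5}
    - {"dx": -1,"dy": 4.8,"dz": 0,"roll": 0,"claw": -0.5}
    - {"dx": -1.3,"dy": 6,"dz": 0,"roll": 0,"claw": -0.5}

```text
clock: 10.3
tcp_pos: [0.4751, 0.0953, 0.1023]
orientation: [-0.0, -0.002, 1.0, 0.0]
wrist_force: [-0.2, -0.0, -0.2]
finger_gap: 0.033
grip_force: 24.9
```

Call:
send_rows:
  increments:
    - {"dx": -0.2,"dy": 1.3,"dz": 0,"roll": 0,"claw": -0.5}
    - {"dx": -0.5,"dy": 2.6,"dz": 0,"roll": 0,"claw": -0.5}
    - {"dx": -0.8,"dy": 3.9,"dz": -0.7,"roll": 0,"claw": -0.5}
    - {"dx": -1,"dy": 4.9,"dz": -1.4,"roll": 0,"claw": -0.5}
    - {"dx": -1.11,"dy": 5.46,"dz": -2,"roll": 0,"claw": -0.5}

```text
clock: 10.92
tcp_pos: [0.4471, 0.2317, 0.0517]
orientation: [-0.0, -0.003, 1.0, -0.0]
wrist_force: [0.3, 1.2, 0.2]
finger_gap: 0.033
grip_force: 24.9
```

```bash
cat > look.py <<'E'
import sys
from h import *
import pickle
n=sys.argv[1]; c=cam("wrist");s=get_state();pickle.dump(c,open(n+".pkl","wb"))
print(np.round(s["tcp_pos"]*1000,1),np.round(s["wrist_force"],1),round(s["finger_gap"]*1000,1),s["clock"])
im=c["image"].copy()
for a in sys.argv[2:]:
    p=np.array([float(t)/1000 for t in a.split(",")]);u,v=proj(c,p);print(a,round(u,1),round(v,1));cv2.drawMarker(im,(round(u),round(v)),(255,0,255),0,5)
cv2.imwrite(f"pics/{n}.png",cv2.resize(im[100:350,160:480],None,fx=2.4,fy=2.4,interpolation=2))
E
python3 look.py w4 448.3,230.5,5
```

```text
[445.9 232.2  50. ] [-0.1  1.2 -1.1] 32.8 10.975
448.3,230.5,5 313.9 224.3
```

View pics/w4.png

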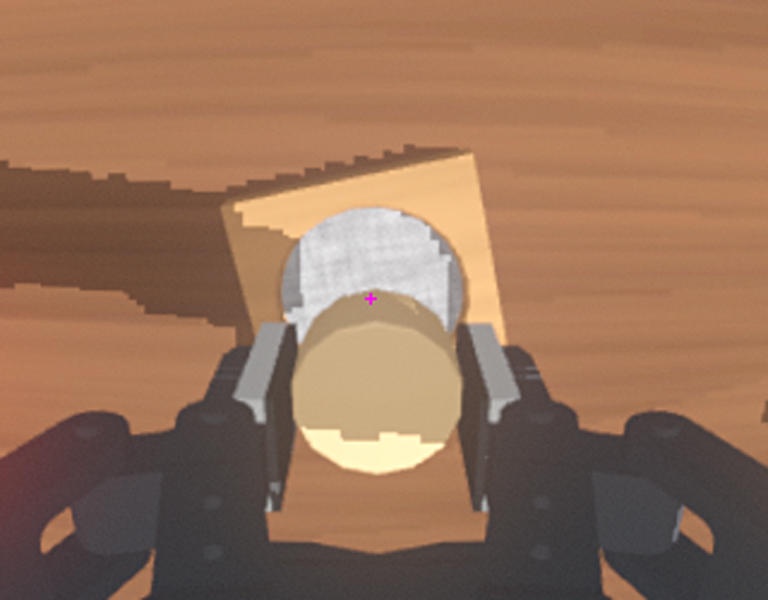

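```bash
python3 - <<'E'
from h import *
import pickle
c=pickle.load(open("w4.pkl","rb"))
for a,b,x in((280,325,.4365),(485,325,.4365),(374,292,.4305),(374,320,.4305)):
    o,d=ray(c,160+a/2.4,100+b/2.4);print(np.round(1000*(o+d*(x-o[0])/d[0]),1))
print(np.round(1000*on_z(c,160+374/2.4,100+298/2.4,.006)))
E
```

```text
[436.5 212.6  54.3]
[436.5 254.6  53.7]
[430.5 231.8  50.4]
[430.5 231.8  66.1]
[448. 232.   6.]
```

Tips sit about 5-6 mm above the disc's underside, so they clear the rim. Recess centre is confirmed at (448,231.5). Lower.

Call:
send_rows:
  increments:
    - {"dx": 0.04,"dy": 0.03,"dz": -0.5,"roll": 0,"claw": -0.5}
    - {"dx": 0.04,"dy": 0.03,"dz": -1,"roll": 0,"claw": -0.5}
    - {"dx": 0.04,"dy": 0.03,"dz": -1.4,"roll": 0,"claw": -0.5}
    - {"dx": 0.04,"dy": 0.03,"dz": -1.6,"roll": 0,"claw": -0.5}
    - {"dx": 0.04,"dy": 0.03,"dz": -1.6,"roll": 0,"claw": -0.5}

```text
clock: 11.6
tcp_pos: [0.4488, 0.2312, 0.0125]
orientation: [-0.0, -0.002, 1.0, -0.0]
wrist_force: [-0.1, 0.1, -1.2]
finger_gap: 0.0328
grip_force: 25.0
```

Call:
send_rows:
  increments:
    - {"dx": 0,"dy": 0,"dz": -0.03,"roll": 0,"claw": -0.5}
    - {"dx": 0,"dy": 0,"dz": -0.06,"roll": 0,"claw": -0.5}
    - {"dx": 0,"dy": 0,"dz": -0.09,"roll": 0,"claw": -0.5}
    - {"dx": 0,"dy": 0,"dz": -0.09,"roll": 0,"claw": -0.5}
    - {"dx": 0,"dy": 0,"dz": -0.09,"roll": 0,"claw": -0.5}

```text
clock: 12.22
tcp_pos: [0.449, 0.2316, 0.0106]
orientation: [0.0, -0.002, 1.0, 0.0]
wrist_force: [-0.0, 0.2, -0.9]
finger_gap: 0.0326
grip_force: 25.0
```

Call:
send_rows:
  increments:
    - {"dx": 0,"dy": 0,"dz": -0.03,"roll": 0,"claw": -0.5}
    - {"dx": 0,"dy": 0,"dz": -0.05,"roll": 0,"claw": -0.5}
    - {"dx": 0,"dy": 0,"dz": -0.05,"roll": 0,"claw": -0.5}
    - {"dx": 0,"dy": 0,"dz": -0.05,"roll": 0,"claw": -0.5}
    - {"dx": 0,"dy": 0,"dz": -0.05,"roll": 0,"claw": -0.5}

```text
clock: 12.85
tcp_pos: [0.4491, 0.2316, 0.0099]
orientation: [0.0, -0.002, 1.0, 0.0]
wrist_force: [-2.1, -0.5, 4.9]
finger_gap: 0.0328
grip_force: 25.3
```

Contact at 4.9 N. Release, rise, and go to the square.

Call:
send_rows:
  increments:
    - {"dx": 0,"dy": 0,"dz": 0,"roll": 0,"claw": -0.1}
    - {"dx": 0,"dy": 0,"dz": 0,"roll": 0,"claw": 0.1}
    - {"dx": 0,"dy": 0,"dz": 0.5,"roll": 0,"claw": 0.1}
    - {"dx": 0,"dy": 0,"dz": 2,"roll": 0,"claw": 0.1}
    - {"dx": 0,"dy": 0,"dz": 4,"roll": 0,"claw": 0.4}

```text
clock: 13.48
tcp_pos: [0.448, 0.2312, 0.1101]
orientation: [-0.001, -0.002, 1.0, -0.0]
wrist_force: [0.5, -0.7, -0.2]
finger_gap: 0.0596
grip_force: 0.0
```

Call:
send_rows:
  increments:
    - {"dx": 0.4,"dy": -1,"dz": 0,"roll": 0,"claw": 0.4}
    - {"dx": 0.8,"dy": -2.2,"dz": 0,"roll": 0,"claw": 0.4}
    - {"dx": 1.2,"dy": -3.4,"dz": 0,"roll": 0,"claw": 0.4}
    - {"dx": 1.6,"dy": -4.6,"dz": 0,"roll": 0,"claw": 0.4}
    - {"dx": 2,"dy": -6,"dz": 0,"roll": 0,"claw": 0.4}

```text
clock: 14.1
tcp_pos: [0.4995, 0.0807, 0.1102]
orientation: [0.001, -0.003, 1.0, 0.0]
wrist_force: [0.0, -0.4, 0.3]
finger_gap: 0.06
grip_force: 0.0
```

Call:
send_rows:
  increments:
    - {"dx": 0.5,"dy": -1.4,"dz": 0,"roll": 0,"claw": 0.4}
    - {"dx": 1,"dy": -2.8,"dz": 0,"roll": 0,"claw": 0.4}
    - {"dx": 1.5,"dy": -4,"dz": 0,"roll": 0,"claw": 0.4}
    - {"dx": 2.14,"dy": -5.5,"dz": 0,"roll": 0,"claw": 0.4}
    - {"dx": 2.14,"dy": -5.5,"dz": 0,"roll": 0,"claw": 0.4}

```text
clock: 14.72
tcp_pos: [0.5539, -0.0585, 0.1101]
orientation: [0.001, -0.001, 1.0, -0.0]
wrist_force: [-0.1, 0.1, 0.5]
finger_gap: 0.0595
grip_force: 0.0
```

```bash
python3 look.py w5 552.5,-56,64; python3 - <<'E'
from h import *
c=cam("side");cv2.imwrite("pics/s5.png",cv2.resize(c["image"][100:280,220:440],None,fx=3,fy=3))
E
```

```text
[552.8 -57.  109.9] [-0.5  0.6  0.4] 60.2 14.775
552.5,-56,64 319.7 220.7
```

View pics/s5.png

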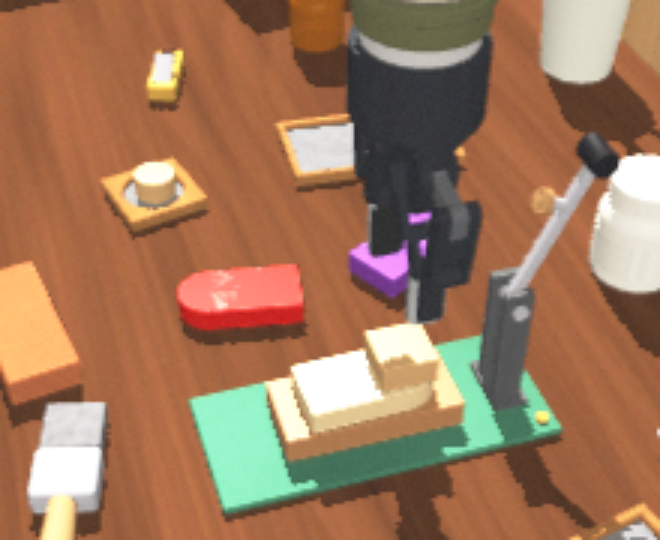

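The disc (155,182) sits centred in its round tray, the finger is open and the square is undisturbed. Grip the square.

Call:
send_rows:
  increments:
    - {"dx": 0,"dy": 0.04,"dz": -0.7,"roll": 0,"claw": 0.4}
    - {"dx": 0,"dy": 0.04,"dz": -1.4,"roll": 0,"claw": 0.4}
    - {"dx": 0,"dy": 0.04,"dz": -2,"roll": 0,"claw": 0.4}
    - {"dx": 0,"dy": 0.04,"dz": -2.4,"roll": 0,"claw": 0.4}
    - {"dx": 0,"dy": 0.04,"dz": -2.46,"roll": 0,"claw": 0.3}

```text
clock: 15.45
tcp_pos: [0.5519, -0.0544, 0.0472]
orientation: [-0.001, -0.003, 1.0, 0.0]
wrist_force: [-1.2, 0.6, 0.2]
finger_gap: 0.0556
grip_force: 0.0
```

Call:
send_rows:
  increments:
    - {"dx": 0,"dy": 0,"dz": 0,"roll": 0,"claw": 0.1}
    - {"dx": 0,"dy": 0,"dz": 0,"roll": 0,"claw": -0.1}
    - {"dx": 0,"dy": 0,"dz": 0,"roll": 0,"claw": -0.5}
    - {"dx": 0,"dy": 0,"dz": 0,"roll": 0,"claw": -0.5}
    - {"dx": 0,"dy": 0,"dz": 0,"roll": 0,"claw": -0.5}

```text
clock: 16.08
tcp_pos: [0.5531, -0.0551, 0.0486]
orientation: [0.001, -0.002, 1.0, -0.0]
wrist_force: [-0.4, 0.8, 6.1]
finger_gap: 0.0376
grip_force: 26.6
```

Call:
send_rows:
  increments:
    - {"dx": 0,"dy": 0,"dz": 0.2,"roll": 0,"claw": -0.5}
    - {"dx": 0,"dy": 0,"dz": 0.8,"roll": 0,"claw": -0.5}
    - {"dx": 0,"dy": 0,"dz": 1.5,"roll": 0,"claw": -0.5}
    - {"dx": 0,"dy": 0,"dz": 2.2,"roll": 0,"claw": -0.5}
    - {"dx": 0,"dy": 0,"dz": 2.2,"roll": 0,"claw": -0.5}

```text
clock: 16.7
tcp_pos: [0.5538, -0.0552, 0.1048]
orientation: [0.002, -0.002, 1.0, -0.0]
wrist_force: [0.5, -0.1, 0.0]
finger_gap: 0.0373
grip_force: 26.0
```

Call:
send_rows:
  increments:
    - {"dx": -0.5,"dy": -0.8,"dz": 0,"roll": 0,"claw": -0.5}
    - {"dx": -1.1,"dy": -1.8,"dz": 0,"roll": -0.2,"claw": -0.5}
    - {"dx": -1.8,"dy": -2.9,"dz": 0,"roll": -0.5,"claw": -0.5}
    - {"dx": -2.5,"dy": -4,"dz": 0,"roll": -0.8,"claw": -0.5}
    - {"dx": -3.1,"dy": -5.1,"dz": 0,"roll": -1,"claw": -0.5}

```text
clock: 17.32
tcp_pos: [0.4739, -0.1829, 0.1023]
orientation: [-0.0, 0.068, 0.998, 0.0]
wrist_force: [0.3, -1.2, -0.0]
finger_gap: 0.0372
grip_force: 25.9
```

Call:
send_rows:
  increments:
    - {"dx": -0.6,"dy": -1,"dz": -0.5,"roll": 0,"claw": -0.5}
    - {"dx": -1.1,"dy": -1.8,"dz": -1.2,"roll": 0,"claw": -0.5}
    - {"dx": -1.37,"dy": -2.23,"dz": -1.9,"roll": 0,"claw": -0.5}
    - {"dx": -1.37,"dy": -2.23,"dz": -2.2,"roll": 0,"claw": -0.5}
    - {"dx": -1.37,"dy": -2.23,"dz": -2.2,"roll": 0,"claw": -0.5}

```text
clock: 17.95
tcp_pos: [0.4404, -0.2375, 0.0472]
orientation: [-0.001, 0.067, 0.998, 0.001]
wrist_force: [0.2, 0.1, -0.4]
finger_gap: 0.0374
grip_force: 25.9
```

```bash
python3 look.py w6 440.7,-239.3,5
```

```text
[ 440.9 -237.6   47.8] [-0.2  0.5 -0.2] 37.1 18.0
440.7,-239.3,5 313.2 226.0
```

View pics/w6.png

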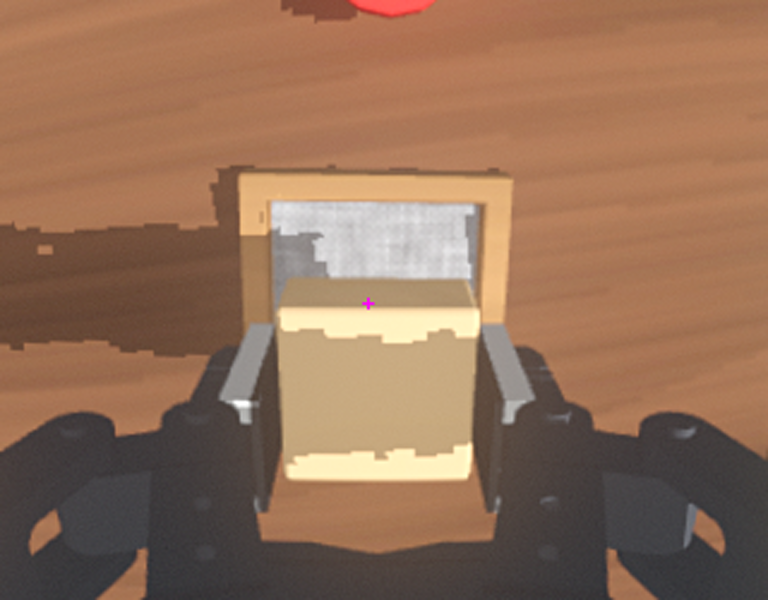

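```bash
python3 - <<'E'
from h import *
import pickle
c=pickle.load(open("w6.pkl","rb"))
f=lambda a,b,z:np.round(1000*on_z(c,160+a/2.4,100+b/2.4,z),1)
A,B=f(270,200,.01),f(484,203,.01);print(A,B,np.linalg.norm(A-B),np.degrees(np.arctan2(*(B-A)[1::-1])))
print("outer",f(240,175,.01),f(512,180,.01))
n=(B-A)/np.linalg.norm(B-A);print("centre",(A+B)/2+27*np.array([n[1],-n[0],0]))
print(f(279,310,.066),f(477,310,.066))
E
```

```text
[ 408.9 -259.4   10. ] [ 416.8 -206.6   10. ] 53.38773267333985 81.49046094442501
outer [ 401.5 -265.9   10. ] [ 411.9 -199.    10. ]
centre [ 439.55276351 -236.99529984   10.        ]
[ 418.  -251.6   66. ] [ 422.8 -216.4   66. ]
```

Relative to the same camera, the block (439,-237) and the recess centre (439.6,-237) agree, so no correction is needed. Lower.

Call:
send_rows:
  increments:
    - {"dx": 0,"dy": 0,"dz": -0.5,"roll": 0,"claw": -0.5}
    - {"dx": 0,"dy": 0,"dz": -1,"roll": 0,"claw": -0.5}
    - {"dx": 0,"dy": 0,"dz": -1.4,"roll": 0,"claw": -0.5}
    - {"dx": 0,"dy": 0,"dz": -1.48,"roll": 0,"claw": -0.5}
    - {"dx": 0,"dy": 0,"dz": -1.48,"roll": 0,"claw": -0.5}

```text
clock: 18.62
tcp_pos: [0.4406, -0.2381, 0.0106]
orientation: [-0.0, 0.067, 0.998, 0.0]
wrist_force: [0.2, 0.6, -0.7]
finger_gap: 0.0372
grip_force: 26.0
```

Call:
send_rows:
  increments:
    - {"dx": 0,"dy": 0,"dz": -0.03,"roll": 0,"claw": -0.5}
    - {"dx": 0,"dy": 0,"dz": -0.05,"roll": 0,"claw": -0.5}
    - {"dx": 0,"dy": 0,"dz": -0.05,"roll": 0,"claw": -0.5}
    - {"dx": 0,"dy": 0,"dz": -0.05,"roll": 0,"claw": -0.5}
    - {"dx": 0,"dy": 0,"dz": -0.05,"roll": 0,"claw": -0.5}

```text
clock: 19.25
tcp_pos: [0.4408, -0.2382, 0.0096]
orientation: [0.0, 0.067, 0.998, 0.0]
wrist_force: [0.8, 0.3, -0.5]
finger_gap: 0.0373
grip_force: 26.0
```

Call:
send_rows:
  increments:
    - {"dx": 0,"dy": 0,"dz": -0.02,"roll": 0,"claw": -0.5}
    - {"dx": 0,"dy": 0,"dz": -0.04,"roll": 0,"claw": -0.5}
    - {"dx": 0,"dy": 0,"dz": -0.04,"roll": 0,"claw": -0.5}
    - {"dx": 0,"dy": 0,"dz": -0.04,"roll": 0,"claw": -0.5}
    - {"dx": 0,"dy": 0,"dz": -0.04,"roll": 0,"claw": -0.5}

```text
clock: 19.88
tcp_pos: [0.4407, -0.2382, 0.0096]
orientation: [0.0, 0.067, 0.998, -0.0]
wrist_force: [-3.0, 1.6, 9.1]
finger_gap: 0.0375
grip_force: 27.1
```

Contact. Release and return over the rounded blank.

Call:
send_rows:
  increments:
    - {"dx": 0,"dy": 0,"dz": 0,"roll": 0,"claw": 0.1}
    - {"dx": 0,"dy": 0,"dz": 0,"roll": 0,"claw": 0.2}
    - {"dx": 0,"dy": 0,"dz": 0.5,"roll": 0,"claw": 0.2}
    - {"dx": 0,"dy": 0,"dz": 2,"roll": 0,"claw": 0.2}
    - {"dx": 0,"dy": 0,"dz": 4,"roll": 0,"claw": 0.6}

```text
clock: 20.5
tcp_pos: [0.4399, -0.2375, 0.1093]
orientation: [-0.001, 0.067, 0.998, 0.001]
wrist_force: [0.6, -1.0, 0.4]
finger_gap: 0.0673
grip_force: 0.0
```

Call:
send_rows:
  increments:
    - {"dx": 0.7,"dy": 1.3,"dz": 0,"roll": 0.3,"claw": 0.6}
    - {"dx": 1.4,"dy": 2.8,"dz": 0,"roll": 0.6,"claw": 0.6}
    - {"dx": 2.2,"dy": 4.5,"dz": 0,"roll": 0.9,"claw": 1}
    - {"dx": 2.9,"dy": 6,"dz": 0,"roll": 1,"claw": 1}
    - {"dx": 3.61,"dy": 7.33,"dz": 0,"roll": 1,"claw": 1}

```text
clock: 21.12
tcp_pos: [0.5316, -0.0535, 0.1094]
orientation: [0.0, -0.003, 1.0, -0.0]
wrist_force: [-0.5, -0.3, 0.7]
finger_gap: 0.0855
grip_force: 0.0
```

Call:
send_rows:
  increments:
    - {"dx": 0,"dy": 0,"dz": 0,"roll": 0,"claw": 1}
    - {"dx": 0,"dy": 0,"dz": 0,"roll": 0,"claw": 1}
    - {"dx": 0,"dy": 0,"dz": 0,"roll": 0,"claw": 1}
    - {"dx": 0,"dy": 0,"dz": 0,"roll": 0,"claw": 1}
    - {"dx": 0,"dy": 0,"dz": 0,"roll": 0,"claw": 1}

```text
clock: 21.75
tcp_pos: [0.5308, -0.0556, 0.1086]
orientation: [0.0, -0.002, 1.0, 0.0]
wrist_force: [0.2, 1.3, -1.0]
finger_gap: 0.0853
grip_force: 0.0
```

```bash
python3 look.py w7 531,-56,44
```

```text
[530.8 -55.4 108.6] [ 1.3 -0.3  0.2] 85.7 21.8
531,-56,44 315.2 214.4
```

View pics/w7.png

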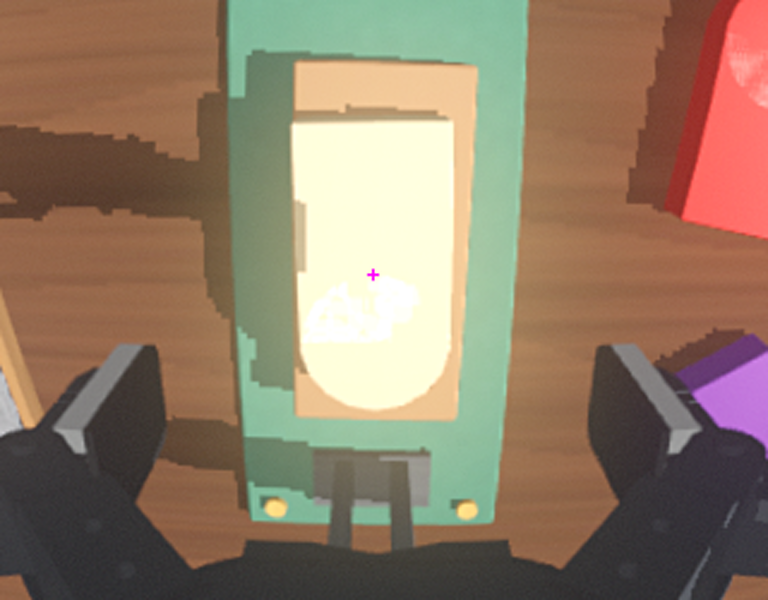

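The rounded blank is clear at crop (375,265), rounded end towards the hinge, with the long board beneath it.

```bash
python3 - <<'E'
from h import *
import pickle
c=pickle.load(open("w7.pkl","rb"))
f=lambda a,b,z:np.round(1000*on_z(c,160+a/2.4,100+b/2.4,z),1)
print("rnd",f(372,121,.044),f(375,409,.044),f(292,122,.044),f(453,121,.044),f(299,330,.044),f(451,330,.044))
print("long",f(295,60,.026),f(477,66,.026),f(296,416,.026),f(457,419,.026))
E
```

```text
rnd [486.  -56.3  44. ] [575.6 -55.1  44. ] [486.3 -78.7  44. ] [485.8 -33.5  44. ] [548.8 -78.2  44. ] [548.6 -32.3  44. ]
long [469.3 -79.6  26. ] [470.8 -24.6  26. ] [588.5 -82.3  26. ] [589.5 -26.8  26. ]
```

Call:
send_rows:
  increments:
    - {"dx": 0,"dy": 0,"dz": -0.8,"roll": 0,"claw": 1}
    - {"dx": 0,"dy": 0,"dz": -1.6,"roll": 0,"claw": 0.8}
    - {"dx": 0,"dy": 0,"dz": -2.4,"roll": 0,"claw": 0.6}
    - {"dx": 0,"dy": 0,"dz": -2.9,"roll": 0,"claw": 0.6}
    - {"dx": 0,"dy": 0,"dz": -3.12,"roll": 0,"claw": 0.6}

```text
clock: 22.42
tcp_pos: [0.5306, -0.0549, 0.0299]
orientation: [-0.0, -0.002, 1.0, 0.0]
wrist_force: [-0.4, 0.6, -1.1]
finger_gap: 0.0684
grip_force: 0.0
```

Call:
send_rows:
  increments:
    - {"dx": 0,"dy": 0,"dz": 0,"roll": 0,"claw": 0.4}
    - {"dx": 0,"dy": 0,"dz": 0,"roll": 0,"claw": 0.2}
    - {"dx": 0,"dy": 0,"dz": 0,"roll": 0,"claw": -0.3}
    - {"dx": 0,"dy": 0,"dz": 0,"roll": 0,"claw": -0.3}
    - {"dx": 0,"dy": 0,"dz": 0,"roll": 0,"claw": -0.3}
  grip_force: 35

```text
clock: 23.05
tcp_pos: [0.5318, -0.0551, 0.0315]
orientation: [0.001, -0.002, 1.0, -0.0]
wrist_force: [-0.4, -0.0, 5.7]
finger_gap: 0.0451
grip_force: 36.8
```

Call:
send_rows:
  increments:
    - {"dx": 0,"dy": 0,"dz": 0.2,"roll": 0,"claw": -0.3}
    - {"dx": 0,"dy": 0,"dz": 0.8,"roll": 0,"claw": -0.3}
    - {"dx": 0,"dy": 0,"dz": 1.6,"roll": 0,"claw": -0.3}
    - {"dx": 0,"dy": 0,"dz": 2.6,"roll": 0,"claw": -0.3}
    - {"dx": 0,"dy": 0,"dz": 3,"roll": 0,"claw": -0.3}

```text
clock: 23.68
tcp_pos: [0.532, -0.0552, 0.1077]
orientation: [0.001, -0.002, 1.0, -0.0]
wrist_force: [0.1, -0.1, 0.5]
finger_gap: 0.0446
grip_force: 36.2
```

Call:
send_rows:
  increments:
    - {"dx": 0,"dy": -1,"dz": 0,"roll": 0,"claw": -0.3}
    - {"dx": 0,"dy": -2,"dz": 0,"roll": 0,"claw": -0.3}
    - {"dx": 0.2,"dy": -3.2,"dz": 0,"roll": 0.4,"claw": -0.3}
    - {"dx": 0.7,"dy": -4.4,"dz": 0,"roll": 0.8,"claw": -0.3}
    - {"dx": 1.3,"dy": -5.4,"dz": 0,"roll": 1.2,"claw": -0.3}

```text
clock: 24.3
tcp_pos: [0.5634, -0.191, 0.1054]
orientation: [-0.0, -0.087, 0.996, 0.0]
wrist_force: [0.9, -0.2, 0.6]
finger_gap: 0.045
grip_force: 36.2
```

Call:
send_rows:
  increments:
    - {"dx": 0.8,"dy": -0.6,"dz": 0,"roll": 0.2,"claw": -0.3}
    - {"dx": 1.5,"dy": -1.1,"dz": -0.5,"roll": 0.2,"claw": -0.3}
    - {"dx": 2.14,"dy": -1.55,"dz": -1.2,"roll": 0.2,"claw": -0.3}
    - {"dx": 2.14,"dy": -1.55,"dz": -2,"roll": 0.2,"claw": -0.3}
    - {"dx": 2.14,"dy": -1.55,"dz": -2,"roll": 0.2,"claw": -0.3}

```text
clock: 24.92
tcp_pos: [0.6152, -0.2279, 0.0532]
orientation: [-0.002, -0.1, 0.995, 0.001]
wrist_force: [-0.2, -0.4, -1.4]
finger_gap: 0.045
grip_force: 36.1
```

```bash
python3 look.py w8 617,-229.7,5
```

```text
[ 615.9 -228.2   54.6] [ 0.4 -1.6 -0.6] 44.8 24.975
617,-229.7,5 311.9 223.9
```

View pics/w8.png

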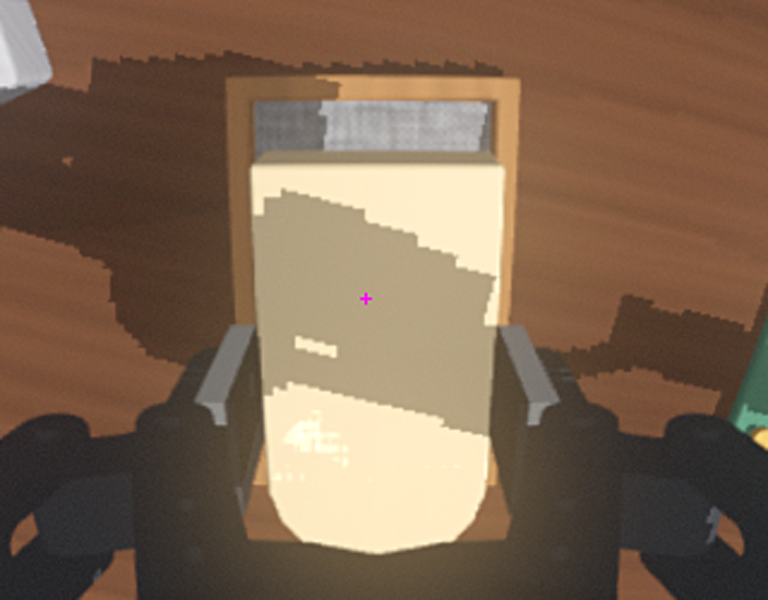

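```bash
python3 - <<'E'
from h import *
import pickle
c=pickle.load(open("w8.pkl","rb"))
f=lambda a,b,z:1000*on_z(c,160+a/2.4,100+b/2.4,z)
for z,h,P in((.01,53,((252,101),(494,101))),(.01,59,((226,78),(519,78))),(.0665,45,((251,165),(504,165)))):
    A,B=f(*P[0],z),f(*P[1],z);n=(B-A)/np.linalg.norm(B-A)
    print(np.linalg.norm(B-A).round(1),np.degrees(np.arctan2(n[1],n[0])).round(1),((A+B)/2+h*np.array([n[1],-n[0],0])).round(1))
E
```

```text
61.0 101.4 [ 615.7 -227.6   10. ]
73.9 101.4 [ 615.8 -227.7   10. ]
45.1 101.4 [ 614.7 -226.9   66.5]
```

Block and recess agree in angle (101.4°) and to about 1 mm. Lower.

Call:
send_rows:
  increments:
    - {"dx": 0.04,"dy": -0.03,"dz": -0.5,"roll": 0,"claw": -0.3}
    - {"dx": 0.04,"dy": -0.03,"dz": -1,"roll": 0,"claw": -0.3}
    - {"dx": 0.04,"dy": -0.03,"dz": -1.45,"roll": 0,"claw": -0.3}
    - {"dx": 0.04,"dy": -0.03,"dz": -1.66,"roll": 0,"claw": -0.3}
    - {"dx": 0.04,"dy": -0.03,"dz": -1.66,"roll": 0,"claw": -0.3}

```text
clock: 25.6
tcp_pos: [0.6175, -0.2292, 0.0134]
orientation: [-0.0, -0.1, 0.995, 0.0]
wrist_force: [0.3, -0.2, 0.2]
finger_gap: 0.045
grip_force: 36.1
```

Call:
send_rows:
  increments:
    - {"dx": 0,"dy": 0,"dz": -0.03,"roll": 0,"claw": -0.3}
    - {"dx": 0,"dy": 0,"dz": -0.05,"roll": 0,"claw": -0.3}
    - {"dx": 0,"dy": 0,"dz": -0.05,"roll": 0,"claw": -0.3}
    - {"dx": 0,"dy": 0,"dz": -0.05,"roll": 0,"claw": -0.3}
    - {"dx": 0,"dy": 0,"dz": -0.05,"roll": 0,"claw": -0.3}

```text
clock: 26.22
tcp_pos: [0.618, -0.2294, 0.0129]
orientation: [0.0, -0.1, 0.995, 0.0]
wrist_force: [0.3, -0.4, -0.7]
finger_gap: 0.0447
grip_force: 36.1
```

Call:
send_rows:
  increments:
    - {"dx": 0,"dy": 0,"dz": -0.03,"roll": 0,"claw": -0.3}
    - {"dx": 0,"dy": 0,"dz": -0.05,"roll": 0,"claw": -0.3}
    - {"dx": 0,"dy": 0,"dz": -0.05,"roll": 0,"claw": -0.3}
    - {"dx": 0,"dy": 0,"dz": -0.05,"roll": 0,"claw": -0.3}
    - {"dx": 0,"dy": 0,"dz": -0.05,"roll": 0,"claw": -0.3}

```text
clock: 26.85
tcp_pos: [0.618, -0.2295, 0.0116]
orientation: [0.0, -0.1, 0.995, 0.0]
wrist_force: [-0.7, 0.9, -0.5]
finger_gap: 0.0451
grip_force: 36.2
```

Call:
send_rows:
  increments:
    - {"dx": 0,"dy": 0,"dz": -0.02,"roll": 0,"claw": -0.3}
    - {"dx": 0,"dy": 0,"dz": -0.03,"roll": 0,"claw": -0.3}
    - {"dx": 0,"dy": 0,"dz": -0.03,"roll": 0,"claw": -0.3}
    - {"dx": 0,"dy": 0,"dz": -0.03,"roll": 0,"claw": -0.3}
    - {"dx": 0,"dy": 0,"dz": -0.03,"roll": 0,"claw": -0.3}

```text
clock: 27.48
tcp_pos: [0.618, -0.2294, 0.0108]
orientation: [0.0, -0.1, 0.995, 0.0]
wrist_force: [-0.3, -0.0, -0.2]
finger_gap: 0.0451
grip_force: 36.1
```

Call:
send_rows:
  increments:
    - {"dx": 0,"dy": 0,"dz": -0.02,"roll": 0,"claw": -0.3}
    - {"dx": 0,"dy": 0,"dz": -0.04,"roll": 0,"claw": -0.3}
    - {"dx": 0,"dy": 0,"dz": -0.04,"roll": 0,"claw": -0.3}
    - {"dx": 0,"dy": 0,"dz": -0.04,"roll": 0,"claw": -0.3}
    - {"dx": 0,"dy": 0,"dz": -0.04,"roll": 0,"claw": -0.3}

```text
clock: 28.1
tcp_pos: [0.618, -0.2295, 0.0106]
orientation: [0.0, -0.1, 0.995, -0.0]
wrist_force: [-1.8, 0.7, 5.8]
finger_gap: 0.0452
grip_force: 36.8
```

Call:
send_rows:
  increments:
    - {"dx": 0,"dy": 0,"dz": 0,"roll": 0,"claw": 0.25}
    - {"dx": 0,"dy": 0,"dz": 0,"roll": 0,"claw": 0.4}
    - {"dx": 0,"dy": 0,"dz": 0.5,"roll": 0,"claw": 0.4}
    - {"dx": 0,"dy": 0,"dz": 2,"roll": 0,"claw": 0.6}
    - {"dx": 0,"dy": 0,"dz": 4,"roll": 0,"claw": 1}

```text
clock: 28.72
tcp_pos: [0.617, -0.229, 0.1101]
orientation: [-0.001, -0.1, 0.995, 0.001]
wrist_force: [0.0, -0.7, -0.7]
finger_gap: 0.0838
grip_force: 0.0
```

Call:
send_rows:
  increments:
    - {"dx": -1.2,"dy": 0.6,"dz": 0,"roll": -0.4,"claw": 1}
    - {"dx": -2.4,"dy": 1.6,"dz": 0,"roll": -0.8,"claw": 1}
    - {"dx": -3.4,"dy": 3.2,"dz": 0,"roll": -1.2,"claw": 1}
    - {"dx": -3.52,"dy": 5.2,"dz": 0,"roll": -1.5,"claw": 1}
    - {"dx": -3.52,"dy": 7.07,"dz": 0,"roll": -1.5,"claw": 1}

```text
clock: 29.35
tcp_pos: [0.5297, -0.0516, 0.111]
orientation: [0.001, 0.005, 1.0, -0.0]
wrist_force: [0.9, -0.3, 0.0]
finger_gap: 0.0852
grip_force: 0.0
```

Call:
send_rows:
  increments:
    - {"dx": 0,"dy": 0,"dz": 0,"roll": 0,"claw": 1}
    - {"dx": 0,"dy": 0,"dz": 0,"roll": 0,"claw": 1}
    - {"dx": 0,"dy": 0,"dz": 0,"roll": 0,"claw": 1}
    - {"dx": 0,"dy": 0,"dz": 0,"roll": 0,"claw": 1}
    - {"dx": 0,"dy": 0,"dz": 0,"roll": 0,"claw": 1}

```text
clock: 29.98
tcp_pos: [0.53, -0.0534, 0.1097]
orientation: [-0.0, 0.005, 1.0, 0.0]
wrist_force: [-0.7, 0.1, 0.8]
finger_gap: 0.0852
grip_force: 0.0
```

```bash
python3 look.py w9 529.7,-53.5,26; python3 - <<'E'
from h import *
import pickle
c=pickle.load(open("w9.pkl","rb"));im=c["image"]
hsv=cv2.cvtColor(im,cv2.COLOR_BGR2HSV);print(hsv[200,315])
u,v=map(int,proj(c,np.array([.51,-.0535,.026])))
h0,s0,v0=map(int,hsv[v,u]);m=cv2.inRange(hsv,(max(h0-5,0),max(s0-50,0),110),(h0+5,255,255))
m[:,:255]=0;m[:,400:]=0
_,L=cv2.connectedComponents(m);ct=max(cv2.findContours((L==L[v,u]).astype(np.uint8),0,1)[0],key=cv2.contourArea)[:,0]
P=np.array([1000*on_z(c,a,b,.026)[:2] for a,b in ct],np.float32);print(cv2.minAreaRect(P),ct.min(0),ct.max(0))
E
```

```text
[529.9 -53.3 109.7] [ 0.6  0.2 -0.5] 85.3 30.025
529.7,-53.5,26 315.8 206.0
[ 15  99 244]
((529.1327514648438, -54.07685089111328), (56.02052688598633, 119.87120819091797), 88.6761245727539) [278 126] [354 274]
```

View pics/w9.png

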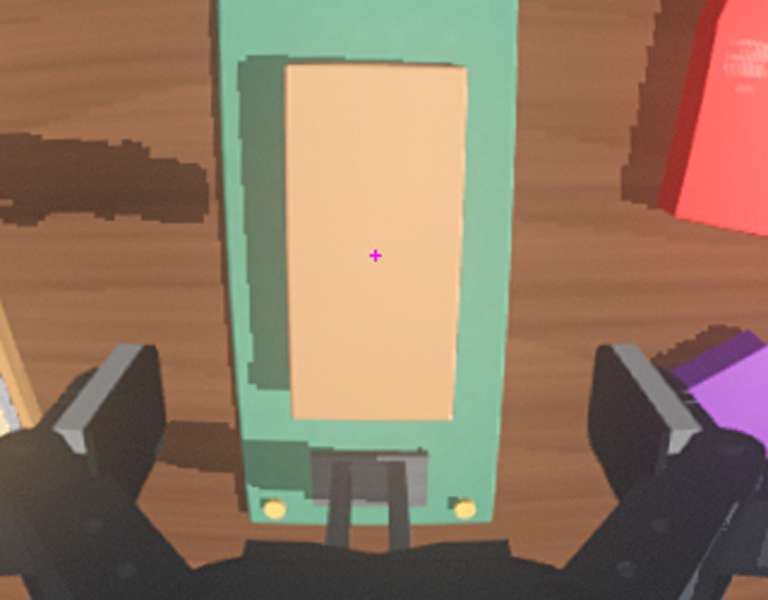

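The board is at (529,-54), yaw -1.3°, size 120x56 as given. Grip it.

Call:
send_rows:
  increments:
    - {"dx": -0.02,"dy": -0.02,"dz": -1,"roll": 0,"claw": 1}
    - {"dx": -0.02,"dy": -0.02,"dz": -2,"roll": 0,"claw": 1}
    - {"dx": -0.02,"dy": -0.02,"dz": -3,"roll": 0,"claw": 0.9}
    - {"dx": -0.02,"dy": -0.02,"dz": -3.6,"roll": 0,"claw": 0.8}
    - {"dx": -0.02,"dy": -0.02,"dz": -3.88,"roll": 0,"claw": 0.8}

```text
clock: 30.65
tcp_pos: [0.5291, -0.0532, 0.0121]
orientation: [-0.001, 0.005, 1.0, 0.0]
wrist_force: [0.1, 0.0, 0.3]
finger_gap: 0.077
grip_force: 0.0
```

Call:
send_rows:
  increments:
    - {"dx": 0,"dy": 0,"dz": 0,"roll": 0,"claw": 0.6}
    - {"dx": 0,"dy": 0,"dz": 0,"roll": 0,"claw": 0.4}
    - {"dx": 0,"dy": 0,"dz": 0,"roll": 0,"claw": 0}
    - {"dx": 0,"dy": 0,"dz": 0,"roll": 0,"claw": 0}
    - {"dx": 0,"dy": 0,"dz": 0,"roll": 0,"claw": 0}
  grip_force: 45

```text
clock: 31.28
tcp_pos: [0.5305, -0.0535, 0.0141]
orientation: [0.001, 0.005, 1.0, -0.0]
wrist_force: [-0.6, -0.3, 6.0]
finger_gap: 0.0547
grip_force: 48.1
```

Call:
send_rows:
  increments:
    - {"dx": 0,"dy": 0,"dz": 0.2,"roll": 0,"claw": 0}
    - {"dx": 0,"dy": 0,"dz": 0.8,"roll": 0,"claw": 0}
    - {"dx": 0,"dy": 0,"dz": 1.8,"roll": 0,"claw": 0}
    - {"dx": 0,"dy": 0,"dz": 2.8,"roll": 0,"claw": 0}
    - {"dx": 0,"dy": 0,"dz": 3.6,"roll": 0,"claw": 0}

```text
clock: 31.9
tcp_pos: [0.5298, -0.0532, 0.1048]
orientation: [0.001, 0.005, 1.0, -0.0]
wrist_force: [0.2, -0.3, -0.6]
finger_gap: 0.0548
grip_force: 47.6
```

Call:
send_rows:
  increments:
    - {"dx": 0,"dy": 1,"dz": 0,"roll": 0,"claw": 0}
    - {"dx": 0,"dy": 2.2,"dz": 0,"roll": 0,"claw": 0}
    - {"dx": 0,"dy": 3.6,"dz": 0,"roll": 0,"claw": 0}
    - {"dx": 0.2,"dy": 5,"dz": 0,"roll": -0.2,"claw": 0}
    - {"dx": 0.7,"dy": 6.4,"dz": 0,"roll": -0.5,"claw": 0}

```text
clock: 32.52
tcp_pos: [0.5467, 0.108, 0.1038]
orientation: [0.0, 0.04, 0.999, 0.0]
wrist_force: [1.0, 0.6, -0.6]
finger_gap: 0.0545
grip_force: 47.6
```

Call:
send_rows:
  increments:
    - {"dx": 0.7,"dy": 1.4,"dz": 0,"roll": 0,"claw": 0}
    - {"dx": 1.5,"dy": 2.8,"dz": 0,"roll": 0,"claw": 0}
    - {"dx": 2.4,"dy": 4,"dz": -0.4,"roll": 0,"claw": 0}
    - {"dx": 3.2,"dy": 5.2,"dz": -1,"roll": 0,"claw": 0}
    - {"dx": 3.82,"dy": 5.6,"dz": -1.6,"roll": 0,"claw": 0}

```text
clock: 33.15
tcp_pos: [0.6431, 0.2489, 0.0632]
orientation: [0.0, 0.038, 0.999, 0.0]
wrist_force: [-0.9, -0.2, -0.8]
finger_gap: 0.0542
grip_force: 47.6
```

Call:
send_rows:
  increments:
    - {"dx": 0,"dy": 0,"dz": 0,"roll": 0,"claw": 0}
    - {"dx": 0,"dy": 0,"dz": 0,"roll": 0,"claw": 0}
    - {"dx": 0,"dy": 0,"dz": 0,"roll": 0,"claw": 0}
    - {"dx": 0,"dy": 0,"dz": 0,"roll": 0,"claw": 0}
    - {"dx": 0,"dy": 0,"dz": 0,"roll": 0,"claw": 0}

```text
clock: 33.78
tcp_pos: [0.6425, 0.2465, 0.0634]
orientation: [0.0, 0.04, 0.999, 0.0]
wrist_force: [-0.9, -0.7, -1.7]
finger_gap: 0.0546
grip_force: 47.7
```

```bash
python3 look.py wa 642.3,246.3,5
```

```text
[642.5 246.6  63.3] [ 0.3 -0.6 -0. ] 54.2 33.825
642.3,246.3,5 315.6 216.6
```

View pics/wa.png

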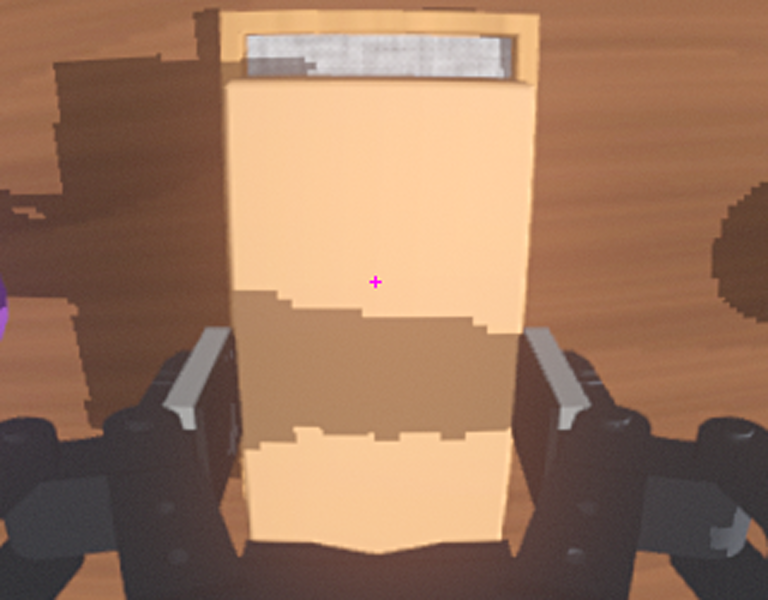

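```bash
python3 - <<'E'
from h import *
import pickle
c=pickle.load(open("wa.pkl","rb"))
f=lambda a,b,z:1000*on_z(c,160+a/2.4,100+b/2.4,z)
for z,h,P in((.01,68,((244,33),(517,37))),(.01,74,((221,11),(539,15))),(.0755,60,((226,84),(532,86)))):
    A,B=f(*P[0],z),f(*P[1],z);n=(B-A)/np.linalg.norm(B-A)
    print(np.linalg.norm(B-A).round(1),np.degrees(np.arctan2(n[1],n[0])).round(1),((A+B)/2+h*np.array([n[1],-n[0],0])).round(1))
E
```

```text
72.0 84.7 [641.2 247.4  10. ]
84.0 84.8 [641.1 247.4  10. ]
54.3 85.1 [642.7 247.2  75.5]
```

Aligned to 0.4° and 1.5 mm. Lower with a small correction.

Call:
send_rows:
  increments:
    - {"dx": -0.05,"dy": 0,"dz": -0.6,"roll": 0,"claw": 0}
    - {"dx": -0.05,"dy": 0,"dz": -1.2,"roll": 0,"claw": 0}
    - {"dx": -0.05,"dy": 0,"dz": -1.7,"roll": 0,"claw": 0}
    - {"dx": -0.05,"dy": 0,"dz": -1.93,"roll": 0,"claw": 0}
    - {"dx": -0.05,"dy": 0,"dz": -1.93,"roll": 0,"claw": 0}

```text
clock: 34.45
tcp_pos: [0.641, 0.2468, 0.0141]
orientation: [-0.0, 0.039, 0.999, -0.0]
wrist_force: [0.1, -0.9, -0.5]
finger_gap: 0.0544
grip_force: 47.7
```

Call:
send_rows:
  increments:
    - {"dx": 0,"dy": 0,"dz": -0.03,"roll": 0,"claw": 0}
    - {"dx": 0,"dy": 0,"dz": -0.05,"roll": 0,"claw": 0}
    - {"dx": 0,"dy": 0,"dz": -0.05,"roll": 0,"claw": 0}
    - {"dx": 0,"dy": 0,"dz": -0.05,"roll": 0,"claw": 0}
    - {"dx": 0,"dy": 0,"dz": -0.05,"roll": 0,"claw": 0}

```text
clock: 35.08
tcp_pos: [0.6413, 0.2468, 0.0134]
orientation: [0.0, 0.04, 0.999, 0.0]
wrist_force: [-0.4, -0.4, -0.5]
finger_gap: 0.0544
grip_force: 47.7
```

Call:
send_rows:
  increments:
    - {"dx": 0,"dy": 0,"dz": -0.02,"roll": 0,"claw": 0}
    - {"dx": 0,"dy": 0,"dz": -0.04,"roll": 0,"claw": 0}
    - {"dx": 0,"dy": 0,"dz": -0.04,"roll": 0,"claw": 0}
    - {"dx": 0,"dy": 0,"dz": -0.04,"roll": 0,"claw": 0}
    - {"dx": 0,"dy": 0,"dz": -0.04,"roll": 0,"claw": 0}

```text
clock: 35.7
tcp_pos: [0.6413, 0.2469, 0.0131]
orientation: [0.0, 0.039, 0.999, 0.0]
wrist_force: [-1.5, -0.4, 6.4]
finger_gap: 0.055
grip_force: 48.4
```

Contact. Release, rise and back off for a final look.

Call:
send_rows:
  increments:
    - {"dx": 0,"dy": 0,"dz": 0,"roll": 0,"claw": 0.5}
    - {"dx": 0,"dy": 0,"dz": 0,"roll": 0,"claw": 0.7}
    - {"dx": 0,"dy": 0,"dz": 0.5,"roll": 0,"claw": 0.7}
    - {"dx": 0,"dy": 0,"dz": 2.5,"roll": 0,"claw": 0.7}
    - {"dx": 0,"dy": 0,"dz": 4.5,"roll": 0,"claw": 1}

```text
clock: 36.33
tcp_pos: [0.6409, 0.2468, 0.1263]
orientation: [-0.0, 0.04, 0.999, -0.0]
wrist_force: [0.9, -0.4, 0.3]
finger_gap: 0.0854
grip_force: 0.0
```

Call:
send_rows:
  increments:
    - {"dx": -1.5,"dy": 0,"dz": 1.5,"roll": 0,"claw": 1}
    - {"dx": -3.5,"dy": 0,"dz": 2.5,"roll": 0,"claw": 1}
    - {"dx": -5.5,"dy": 0,"dz": 3.5,"roll": 0,"claw": 1}
    - {"dx": -7,"dy": 0,"dz": 4.5,"roll": 0,"claw": 1}
    - {"dx": -7,"dy": 0,"dz": 4.5,"roll": 0,"claw": 1}

```text
clock: 36.95
tcp_pos: [0.4651, 0.2474, 0.2411]
orientation: [0.002, 0.039, 0.999, 0.001]
wrist_force: [0.6, 0.4, -0.2]
finger_gap: 0.0853
grip_force: 0.0
```

```bash
python3 - <<'E'
from h import *
a,b=cam("scene")["image"],cam("side")["image"]
cv2.imwrite("pics/fin.png",np.vstack([cv2.resize(a[130:380,180:460],(672,600))[:, :],cv2.resize(b[100:370,200:500],(672,600))])[::1])
im=np.hstack([cv2.resize(a[130:385,180:460],(400,364)),cv2.resize(b[100:370,200:480],(400,364))]);
im=np.hstack([cv2.resize(a[135:385,180:450],(400,370)),cv2.resize(b[110:360,225:480],(400,370))])
cv2.imwrite("pics/fin.png",im);s=get_state();print(s["clock"],s["tcp_pos"])
E
```

```text
37.05 [0.46677377 0.24709035 0.23845434]
```

View pics/fin.png

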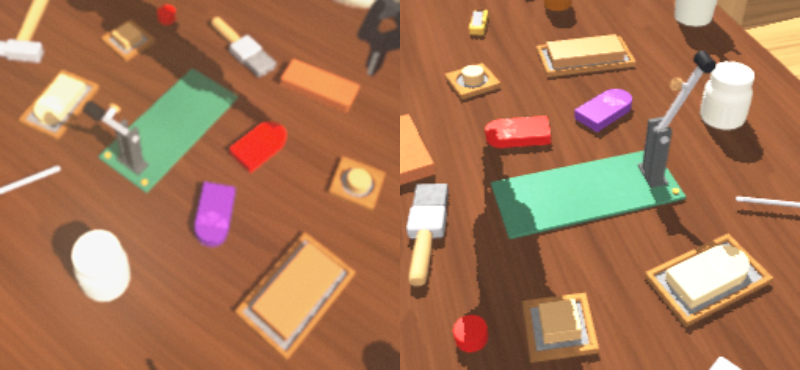

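All four blanks lie flat and centred in their trays: disc (side view 473,72), board (583,50), square (560,318), rounded (710,272). The finger is still open with its knob at (705,62), and the gripper is clear.

```bash
python3 -c "
from workcell import hand_in;print(hand_in())"
```

```text
the job is handed in; nothing more can be done
None
```

The job is handed in: the hold-down finger was swung open before any blank was moved and is still open, and the final camera views show all four blanks flat and centred in their matching trays, released, with the arm clear at about 37 s of the 131 s allowed.

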